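# Let one tube out of the gravity dispenser

## Task

Let one long tube out of the dispenser that holds the longer tubes: with the fingertips press the tread at the rear end of its rocker all the way down, so that the gate at the other end lifts and the front tube rolls into the catch tray, then let the rocker come all the way back up so that the next tube runs down to the gate. Only one tube may come out; do not touch or lift any of the tubes, and leave the dispenser of short tubes and the other things on the bench alone.

Things in the scene. Friction and masses are not known exactly. Their poses are not given: they have to be found in the camera images.
- long_dispenser: Dispenser of the long tubes, bolted down: open grey and steel chute on a stand, 235 mm long (its x), 135 wide (y). Origin: centre of the base plate, on the bench. Own x points level from the low front end to the high rear end, z up. The chute floor falls 10 degrees to the front; rails stand 22 mm above it, 12 beside the tray. Mid-length two cheeks (tops at z = 110 mm) carry the rocker's shaft.
- long_rocker (a joint): Angle (rad) of the long-tube rocker: 0 at rest, 0.60 pressed to its stop. A steel lever 24 mm wide along the middle of the chute; pressing the tread on its rear arm lifts the gate on its front arm and lowers a hold-back plate before the second tube. The front tube gets free at about 0.5 and needs half a second to roll to the tray. A spring returns the lever; push 3 N at first, 5 N at the stop.
- long_rocker_tread (a point): Centre of the top face of that rocker's rubber-faced tread (46 mm along the unit, 44 wide, 5 thick). From the pivot: at rest 96 mm to the rear (unit's +x) and 68 up, tilted 0.3 rad up to the rear; half pressed 111 and 36, level; fully pressed 117 and 2, tilted 0.3 down to the rear. Height above the bench 163 mm at rest, 97 pressed.
- long_rocker_pivot (a point): Middle of the long-tube rocker's shaft, fixed: at x = -30, y = 0, z = 95 mm of the unit. The rocker turns about it (about the unit's y axis).
- long_tray (a point): Where the centre of a tube comes to rest in the catch tray of the long-tube dispenser: x = -91, z = 41 mm of the unit. The tray is the front 75 mm of the chute, before the gate, closed by a lip.
- short_dispenser: Dispenser of the short tubes: the same in every way, but 95 mm wide. It may stand left or right of the other. Origin and axes as on the other. Its tread also stands 163 mm above the bench.
- short_rocker (a joint): Angle of the rocker of the short-tube dispenser, the same as the other: 0 at rest, 0.60 fully pressed. Not to be used.
- long_tube_1: Long aluminium tube, front tube, lying against the gate at the start (centre at x = -18, z = 53 mm of its dispenser): 30 mm across, 100 mm long, lying across the chute, free to roll. Origin at its centre, own y along its length; it turns about y as it rolls.
- long_tube_2: Long aluminium tube, second tube, touching the front one (30 mm up the chute): 30 mm across, 100 mm long, lying across the chute, free to roll. Origin at its centre, own y along its length; it turns about y as it rolls.
- long_tube_3: Long aluminium tube, third tube: 30 mm across, 100 mm long, lying across the chute, free to roll. Origin at its centre, own y along its length; it turns about y as it rolls.
- long_tube_4: Long aluminium tube, fourth and rearmost tube: 30 mm across, 100 mm long, lying across the chute, free to roll. Origin at its centre, own y along its length; it turns about y as it rolls.
- short_tube_1: Short aluminium tube, front tube, lying against the gate at the start (centre at x = -18, z = 53 mm of its dispenser): 30 mm across, 60 mm long, lying across the chute, free to roll. Origin at its centre, own y along its length; it turns about y as it rolls.
- short_tube_2: Short aluminium tube, second tube, touching the front one (30 mm up the chute): 30 mm across, 60 mm long, lying across the chute, free to roll. Origin at its centre, own y along its length; it turns about y as it rolls.
- short_tube_3: Short aluminium tube, third tube: 30 mm across, 60 mm long, lying across the chute, free to roll. Origin at its centre, own y along its length; it turns about y as it rolls.
- short_tube_4: Short aluminium tube, fourth and rearmost tube: 30 mm across, 60 mm long, lying across the chute, free to roll. Origin at its centre, own y along its length; it turns about y as it rolls.
- foot_cast: Bystander: white plaster cast of a foot and ankle, 220 mm long, 220 mm tall with its pipe stub, at the right of the bench. Origin under the ankle; toes to its -x.
- cement_can: Bystander: closed steel can, 64 mm across, 85 mm tall, between or behind the dispensers. Origin under its centre.
- tube_clamp: Bystander: dark steel tube clamp with a round foot, 52 mm across, 34 mm tall, at the left of the bench. Origin under its centre.
- spanner: Bystander: spanner 160 mm long lying at the left of the bench. Origin under its middle.
Not all that is in view belongs to the job. Leave any green or red look-alike of the long_tube_2 alone. Leave any turquoise look-alike of the short_tube_3 alone.

How it is judged:
On the way:
1. the rear end of the long-tube rocker is pressed down by the fingers (beyond 0.45 rad) (value of joint long_rocker above 0.45 rad and contact force between the fingers and long_dispenser above 0.5 N and x of the grasp point in the frame of long_dispenser above 0.02 m), for 0.05 s.
At the end, for the whole second after the job is handed in: Both rockers are up again (below 0.06 rad). The front long tube lies at rest in the catch tray (centre 75 to 105 mm before the unit's origin). The other long tubes rest one place further down, the next against the gate, and the short tubes where they were (each within 12 mm along the chute) (value of joint each of long_rocker, short_rocker below 0.06 rad and x of long_tube_1 in the frame of long_dispenser between -0.105 and -0.075 m and y of long_tube_1 in the frame of long_dispenser between -0.02 and 0.02 m and z of long_tube_1 in the frame of long_dispenser between 0.03 and 0.055 m and x of long_tube_2 in the frame of long_dispenser between -0.0296 and -0.0056 m and z of long_tube_2 in the frame of long_dispenser between 0.04 and 0.085 m and x of long_tube_3 in the frame of long_dispenser between 0.0001 and 0.0241 m and z of long_tube_3 in the frame of long_dispenser between 0.04 and 0.085 m and x of long_tube_4 in the frame of long_dispenser between 0.0298 and 0.0538 m and z of long_tube_4 in the frame of long_dispenser between 0.04 and 0.085 m and linear speed of each of long_tube_1, long_tube_2, long_tube_3, long_tube_4 below 0.02 m/s and x of short_tube_1 in the frame of short_dispenser between -0.0296 and -0.0056 m and x of short_tube_2 in the frame of short_dispenser between 0.0001 and 0.0241 m and x of short_tube_3 in the frame of short_dispenser between 0.0298 and 0.0538 m and x of short_tube_4 in the frame of short_dispenser between 0.0596 and 0.0836 m); the robot touches nothing.
It fails at once if the gate of the dispenser of short tubes is lifted (value of joint short_rocker above 0.12 rad).
It fails at once if a second long tube gets past the gate (x of long_tube_2 in the frame of long_dispenser below -0.04 m).
It fails at once if the robot touches a tube (contact force between any of the fingers, the arm and long_tube_1 above 0.5 N or contact force between any of the fingers, the arm and long_tube_2 above 0.5 N or contact force between any of the fingers, the arm and long_tube_3 above 0.5 N or contact force between any of the fingers, the arm and long_tube_4 above 0.5 N or contact force between any of the fingers, the arm and short_tube_1 above 0.5 N or contact force between any of the fingers, the arm and short_tube_2 above 0.5 N or contact force between any of the fingers, the arm and short_tube_3 above 0.5 N or contact force between any of the fingers, the arm and short_tube_4 above 0.5 N).
It fails at once if a tube is lifted off its chute (height (world z) of any of long_tube_1, long_tube_2, long_tube_3, long_tube_4, short_tube_1, short_tube_2, short_tube_3, short_tube_4 above 0.12 m).
It fails at once if another thing on the bench is shifted by more than 20 mm (distance of any of foot_cast, cement_can, tube_clamp, spanner from where it was at the start of the episode above 0.02 m).
It also fails if it takes over 38 s, if anything falls off the work surface, if the arm or the gripper's body presses on something with over 40 N, if the wrist force passes 120 N, or if a joint passes its speed limit or range.

## Robot

A 6-joint arm with a two-finger parallel gripper is mounted at the origin on the work surface. World frame = base frame: x ahead of the robot, y to its left, z up, the work surface at z = 0. Lengths are in m, angles in rad, forces in N, time in s.
With the tool pointing down it reaches from about 0.35 to 0.725 m from the base axis. Payload 6 kg.
Tool frame: the origin (TCP) lies at the very end of the fingers, on their centre line; the grasp point (between the pads) lies 19 mm behind it; z points along the fingers, y is the line along which they close (so a half turn about z gives the same grasp; the last joint's range is limited). The gripper opens to 85 mm and grips with 20 to 120 N. Pads are 22 mm wide; open, the fingers measure 114 mm over their backs; the gripper's body (76 mm by 85 mm) begins 54 mm behind the grasp point. The pads swing forward as they close: fully open they stand 13 mm farther back than shut.
Start: joints at [-0.808, 0.04, 0.085, 0, -1.615, -0.334], TCP at [0.249, -0.546, 0.201] pointing down, gripper open.
Joint ranges: [-2.56, 2.56], [-1.29, 2.01], [-1.08, 1.49], [-3.29, 1.98], [-2.81, -0.18], [-2.99, 2.99]. Speed limits (rad/s): [2.57, 2.57, 3.01, 3.14, 3.14, 3.14].

## Interface

Orientations are given as a rotation vector (axis times angle).
In Python, from rig import env, viewer, order, models gives the robot as it stands. The module is installed in compiled form; this text tells all that it offers.
- The arm moves only by the tool step_arm, never from a script. Its argument "series" is a list of rows, each a list of 2 entries, a list of its own where there are three numbers: the shift along the tool's x, y, z in units of 50 mm (1.0 is 50 mm), then the turn about the tool's z in degrees. A call has 1 to 5 rows; each row is the pose to reach, as a shift and turn from the pose commanded when the call began, along the tool's axes at that moment; what a row does not reach only later rows make up. A row lasts 1/10 s, in which the tool goes at most 50 mm and 8.59 degrees, less where a joint would pass 70% of its speed; a pose out of reach is approached as far as the arm can. A call with a gripper value outside its range is refused whole. "jaw" is the closure, from 0 (fully open) to 1 (shut), set as the call begins (left out, the last holds). The fingers move at their own pace and stop on an object; the grip force is fixed at half the most. Time passes only in rows, so rows that repeat a pose let the fingers close. It gives the time, the measured TCP pose, the force, the opening and the grip force at its end, in the units of the state.
- env.get_obs(): the state, without advancing time (a new reading comes with each control period).
- viewer.camera(name): name is "side" or "top" or "wrist"; returns a dict with "color" (420x560x3 uint8, red, green, blue), "z_map" (420x560 float32, m along the optical axis (not along the pixel's ray), 0 where there is no reading), "fx", "fy", "cx", "cy" (pixels), "R" (3x3) and "t" (3): a world point X has camera coordinates R X + t. Camera axes: x right, y down, z forward; pixel columns grow to the right and rows downward; lengths in m; the calibration is good to about 2 mm. A picture is of the moment at which its call begins.
- order.job_done(): hands the job in; it is judged then, once.
Trained networks look in a picture, given as the dict that the camera call returned (one of the last four; its "shot" number tells which), for a name from the list of things; names that differ only in an ending like _2 or _b are one class to them, and where a whole thing is asked for, a point or a joint stands for the part that bears it (a point fixed in the world has none). Each returns a list of dicts, best first, with "score" (0 to 1); they miss things now and then, are a little off and sometimes report something else, mostly with a low value. They report only what shows in the picture. A call takes as long as a camera call. They do not tell look-alikes from the thing itself.
- models.cut_out(target, picture): "pixels" (420x560 bool, what is visible of it) and "extent" ([left, top, right, bottom] in pixels, round what is visible of it).
- models.mark_of(target, picture): "point" ([column, row] in pixels: a listed point, or the origin of a listed thing).
The state is a dict: "t": time; "joints": joint angles; "joint_vel": joint speeds; "joint_torque": joint torques, N m; "tool_pos": TCP position; "tcp_rot": TCP orientation; "wrist_force": force on the tool from outside, world axes, zero at the start; "torque": the same for the moment, N m; "opening": finger opening in m; "grip_force": force on a finger pad.
Only numpy, scipy, OpenCV 4.12 (cv2) and the standard library are available. Lean on these libraries where they do the work, as an engineer would, in place of code of your own. Each camera call takes 0.05 s, during which the arm holds its last target. There are 200 camera calls.

## Working session

There is one attempt and no reset: what is moved stays moved. The work goes in short steps, Python scripts to look and compute and a tool call to move; the robot and the scene stay as the last step left them, time stands still between calls to the robot, and variables do not carry over. Pictures are saved under pics/ and viewed, at most 10 in all, crops included, and the job is handed in when it is done.

Besides the shell and the picture viewer there is one more tool, called after "Emit:" by a JSON object that holds its "op" and its "data", one argument or row to a line. step_arm: Moves the arm, as the interface text tells. Its arguments: {"type":"object","properties":{"series":{"type":"array"},"jaw":{"type":"number"}},"required":["series"]}

```bash
mkdir -p pics; cat > h.py <<'E'
import numpy as np, cv2
from rig import env, viewer, order, models
def world(p,u,v):
    z=float(p["z_map"][int(round(v)),int(round(u))])
    c=np.array([(u-p["cx"])/p["fx"]*z,(v-p["cy"])/p["fy"]*z,z])
    return p["R"].T@(c-p["t"])
def cloud(p,m):
    v,u=np.nonzero(m&(p["z_map"]>0)); z=p["z_map"][v,u]
    c=np.stack([(u-p["cx"])/p["fx"]*z,(v-p["cy"])/p["fy"]*z,z],1)
    return (c-p["t"])@p["R"]
def save(p,n): cv2.imwrite(f"pics/{n}.png",p["color"][:,:,::-1])
E
python3 - <<'E'
from h import *
np.set_printoptions(precision=3,suppress=True)
o=env.get_obs();print(o["t"],o["tool_pos"],o["tcp_rot"])
a=viewer.camera("top");b=viewer.camera("side")
cv2.imwrite("pics/a.png",cv2.resize(np.vstack([a["color"],b["color"]])[:,:,::-1],(400,600)) if 0 else a["color"][:,:,::-1]);save(b,"b")
for nm,p in (("top",a),("side",b)):
  for k in ("long_dispenser","short_dispenser","long_rocker_tread","long_rocker_pivot"):
    for d in models.mark_of(k,p)[:3]: print(nm,k,d["score"],d["point"],world(p,*d["point"]) )
E
```

```text
0.0 [ 0.249 -0.545  0.2  ] [ 0.668 -3.069 -0.003]
top long_dispenser 0.66 [211.8, 243.8] [0.477 0.174 0.066]
top short_dispenser 0.57 [356.2, 234.9] [ 0.494 -0.212  0.098]
top short_dispenser 0.57 [210.5, 228.8] [0.516 0.176 0.076]
top long_rocker_tread 0.74 [204.5, 213.9] [0.544 0.176 0.164]
top long_rocker_pivot 0.79 [205.6, 253.3] [0.449 0.184 0.101]
top long_rocker_pivot 0.72 [433.4, 230.6] [ 0.507 -0.427  0.069]
side long_dispenser 0.95 [239.8, 209.9] [0.471 0.133 0.036]
side short_dispenser 0.57 [271.7, 298.1] [ 0.492 -0.268  0.043]
side long_rocker_tread 0.89 [258.7, 170.8] [0.543 0.162 0.164]
side long_rocker_pivot 0.65 [228.4, 185.8] [0.443 0.19  0.1  ]
```

View pics/a.png

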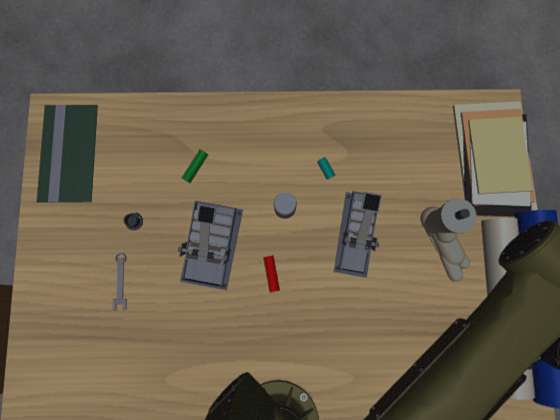

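View pics/b.png

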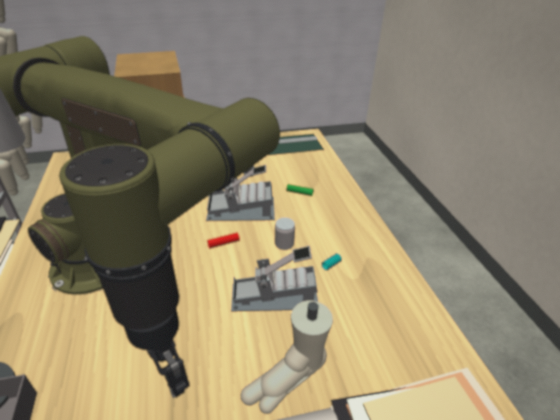

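The top view shows two candidates: the left unit at (211,245), and the right unit at (357,235). The left one is clearly wider, so it should be the 135 mm long-tube unit. I'll measure both widths and check an enlarged crop. The green, red and turquoise tubes are loose look-alikes.

```bash
python3 - <<'E'
from h import *
np.set_printoptions(precision=4,suppress=True)
a=viewer.camera("top")
c=a["color"]
cv2.imwrite("pics/c.png",cv2.resize(c[180:300,160:400][:,:,::-1],(800,400),interpolation=cv2.INTER_CUBIC))
allm=np.ones(c.shape[:2],bool);P=np.zeros(c.shape[:2]+(3,))
v,u=np.nonzero(a["z_map"]>0);P[v,u]=cloud(a,allm)
for nm,(u0,v0,u1,v1) in dict(L=(170,190,250,300),R=(325,180,390,285)).items():
  w=np.zeros_like(allm);w[v0:v1,u0:u1]=1
  m=w&(P[...,2]>.012)&(P[...,2]<.25)
  # base outline: everything above bench
  r=cv2.minAreaRect(P[m][:,:2].astype(np.float32)*1000);print(nm,"rect",r)
  t=w&(P[...,2]>.145)&(P[...,2]<.185)&(c.max(2)<60)
  q=P[t];print(" tread n",t.sum(),"mean",q.mean(0),"min",q.min(0),"max",q.max(0),"rect",cv2.minAreaRect(q[:,:2].astype(np.float32)*1000))
  s=w&(P[...,2]>.09)&(P[...,2]<.2)
  # rocker+tread line: principal axis of z>0.12
  s=w&(P[...,2]>.118); q=P[s][:,:2]; mu=q.mean(0); d=np.linalg.svd(q-mu)[2][0]; d*=np.sign(d[0]); print(" lever axis deg",np.degrees(np.arctan2(d[1],d[0])),mu)
E
```

```text
L rect ((477.01373291015625, 186.18301391601562), (132.3063507080078, 222.51577758789062), 79.31275939941406)
 tread n 224 mean [0.5437 0.1734 0.1621] min [0.5244 0.1516 0.1505] max [0.5638 0.194  0.1712] rect ((543.5751953125, 172.9824676513672), (37.30989074707031, 37.413665771484375), 78.59383392333984)
 lever axis deg -10.899826166604443 [0.5275 0.1764]
R rect ((500.5192565917969, -228.81222534179688), (93.37356567382812, 219.3329315185547), 74.80996704101562)
 tread n 222 mean [ 0.5711 -0.2409  0.1618] min [ 0.5507 -0.2606  0.1531] max [ 0.5906 -0.2204  0.1701] rect ((571.0414428710938, -241.13601684570312), (36.8232536315918, 36.75273895263672), 79.43354797363281)
 lever axis deg -10.079123443277581 [ 0.5545 -0.2373]
```

View pics/c.png

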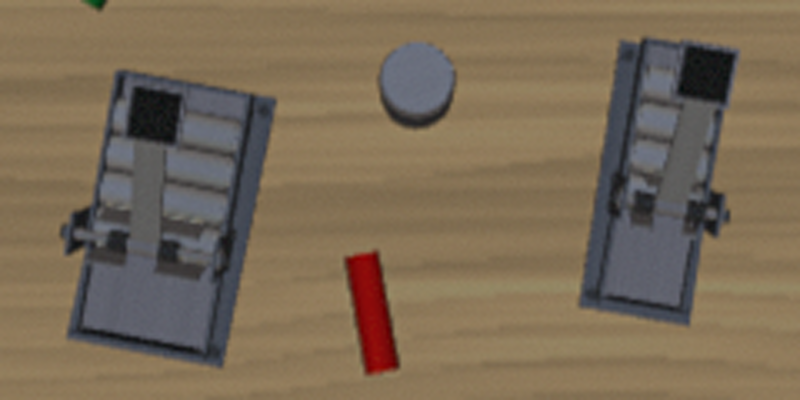

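Left unit measures 132 mm wide and the right 93 mm, so the left one is the long-tube dispenser. Its tread is at (0.544, 0.173, 0.163) with yaw about -10.7°. First I raise, shut the jaw and align the tool.

Emit:
{"op": "step_arm", "data": {
  "series": [
    [[0,0,-0.6],8],
    [[0,0,-1],16],
    [[0,0,-1],24],
    [[0,0,-1],32],
    [[0,0,-1],35]
  ],
  "jaw": 1
}}

```text
t: 1.05
tool_pos: [0.2496, -0.5457, 0.2512]
tcp_rot: [0.293, 3.128, -0.0]
wrist_force: [0.5, 0.2, -1.5]
opening: 0.0124
grip_force: 0.0
```

```bash
cat > to.py <<'E'
from h import *
import sys
from scipy.spatial.transform import Rotation as R
np.set_printoptions(precision=4,suppress=True)
o=env.get_obs();M=R.from_rotvec(o["tcp_rot"]).as_matrix()
g=np.array(list(map(float,sys.argv[1:4])))
print(o["t"],o["tool_pos"],"toolx yaw",np.degrees(np.arctan2(M[1,0],M[0,0])),"z",M[:,2],"F",o["wrist_force"],"open",o["opening"],"j",o["joints"])
print("shift units",M.T@(g-o["tool_pos"])/.05)
E
python3 to.py 0.544 0.173 0.25
```

```text
1.05 [ 0.2496 -0.5457  0.2512] toolx yaw 169.30470328517833 z [ 0.0002 -0.     -1.    ] F [ 0.5418  0.1556 -1.5154] open 0.01236808521975696 j [-0.8083  0.0515  0.1879 -0.0001 -1.707  -0.9492]
shift units [-3.1192 15.2163  0.0247]
```

Emit:
{"op": "step_arm", "data": {
  "series": [
    [[-0.2,0.9,0],0],
    [[-0.4,1.8,0],0],
    [[-0.6,2.7,0],0],
    [[-0.8,3.6,0],0],
    [[-1,4.5,0],0]
  ]
}}

```text
t: 1.55
tool_pos: [0.3396, -0.3318, 0.2512]
tcp_rot: [0.286, 3.128, -0.0]
wrist_force: [0.9, -0.2, 0.7]
opening: 0.0002
grip_force: 0.0
```

Emit:
{"op": "step_arm", "data": {
  "series": [
    [[-0.2,0.9,0],0],
    [[-0.4,1.8,0],0],
    [[-0.6,2.7,0],0],
    [[-0.8,3.6,0],0],
    [[-1,4.5,0],0]
  ]
}}

```text
t: 2.05
tool_pos: [0.4296, -0.1193, 0.2516]
tcp_rot: [0.285, 3.127, 0.001]
wrist_force: [0.9, 0.4, 0.8]
opening: -0.0003
grip_force: 0.0
```

Emit:
{"op": "step_arm", "data": {
  "series": [
    [[-0.2,0.9,0],0],
    [[-0.4,1.8,0],0],
    [[-0.6,2.7,0],0],
    [[-0.8,3.6,0],0],
    [[-1,4.5,0],0]
  ]
}}

```text
t: 2.55
tool_pos: [0.5196, 0.093, 0.2515]
tcp_rot: [0.285, 3.128, 0.001]
wrist_force: [0.9, -0.5, 0.6]
opening: -0.0002
grip_force: 0.0
```

```bash
python3 to.py 0.544 0.173 0.185
```

```text
2.55 [0.5196 0.093  0.2515] toolx yaw 169.59880279783872 z [ 0.0008  0.0005 -1.    ] F [ 0.9112 -0.478   0.6397] open -0.0002254663536458983 j [ 0.5586 -0.1409  0.0022  0.     -1.713  -2.311 ]
shift units [-0.19    1.66    1.3309]
```

Emit:
{"op": "step_arm", "data": {
  "series": [
    [[-0.1,0.8,0],0],
    [[-0.2,1.66,0.3],0],
    [[-0.2,1.66,0.9],0],
    [[-0.2,1.66,1.3],0],
    [[-0.2,1.66,1.3],0]
  ]
}}

```text
t: 3.05
tool_pos: [0.5426, 0.1707, 0.1824]
tcp_rot: [-0.284, -3.123, 0.005]
wrist_force: [0.3, -0.0, -0.1]
opening: -0.0001
grip_force: 0.0
```

```bash
python3 to.py 0.544 0.173 0.163; python3 - <<'E'
from h import *
ps=[viewer.camera(k) for k in ("side","top")]
cv2.imwrite("pics/d.png",np.hstack([cv2.resize(ps[0]["color"][120:260,180:320],(400,400)),cv2.resize(ps[1]["color"][170:310,150:290],(400,400))])[:,:,::-1])
E
```

```text
3.05 [0.5426 0.1707 0.1824] toolx yaw 169.6006763727865 z [-0.0056 -0.0026 -1.    ] F [ 0.3007 -0.0009 -0.1147] open -0.0001286563652780957 j [ 0.6566 -0.0377 -0.0267 -0.0014 -1.5879 -2.4089]
shift units [-0.0213  0.0513  0.3867]
```

View pics/d.png

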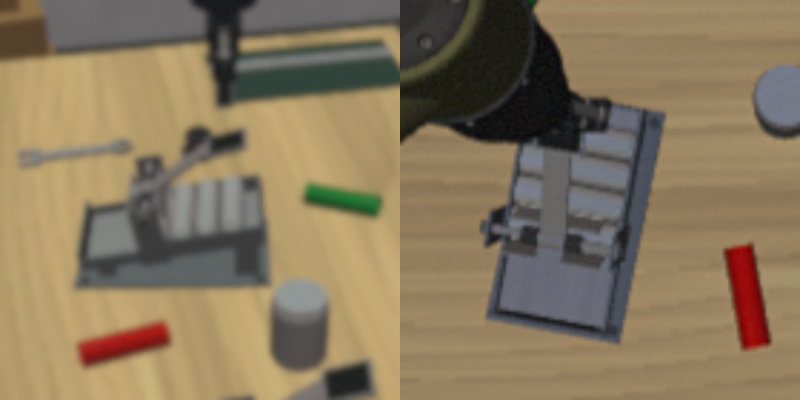

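The side view shows the fingertips at about (225,100) of the crop, directly over the black tread at (228,140). In the top view they cover the tread and nothing else. Now I press along the tread's arc.

Emit:
{"op": "step_arm", "data": {
  "series": [
    [[0,0.05,0.35],0],
    [[-0.08,0.05,0.55],0],
    [[-0.18,0.05,0.7],0],
    [[-0.25,0.05,0.87],0],
    [[-0.32,0.05,1.03],0]
  ]
}}

```text
t: 3.65
tool_pos: [0.5613, 0.1702, 0.1349]
tcp_rot: [0.286, 3.127, 0.001]
wrist_force: [0.8, -0.3, 2.7]
opening: -0.0003
grip_force: 1.2
```

```bash
python3 to.py 0.5647 0.169 0.099
```

```text
3.65 [0.5613 0.1702 0.1349] toolx yaw 169.5485588513184 z [ 0.0016  0.0003 -1.    ] F [ 0.8484 -0.3226  2.7331] open -0.00026684296732912787 j [ 0.6365  0.0054 -0.0709  0.0007 -1.4931 -2.3898]
shift units [-0.0708 -0.011   0.7185]
```

Emit:
{"op": "step_arm", "data": {
  "series": [
    [[-0.03,0,0.2],0],
    [[-0.06,0,0.35],0],
    [[-0.07,0,0.5],0],
    [[-0.08,0,0.6],0],
    [[-0.08,0,0.66],0]
  ]
}}

```text
t: 4.15
tool_pos: [0.5658, 0.1695, 0.1029]
tcp_rot: [0.285, 3.125, 0.001]
wrist_force: [3.8, -1.4, 5.6]
opening: 0.0003
grip_force: 3.1
```

```bash
python3 to.py 0.5647 0.169 0.099;  python3 - <<'E'
from h import *
ps=[viewer.camera(k) for k in ("side","top")]
cv2.imwrite("pics/e.png",np.hstack([cv2.resize(ps[0]["color"][120:260,180:320],(400,400)),cv2.resize(ps[1]["color"][170:310,150:290],(400,400))])[:,:,::-1])
E
```

```text
4.15 [0.5658 0.1695 0.1029] toolx yaw 169.56682109853932 z [ 0.004   0.0003 -1.    ] F [ 3.8025 -1.3954  5.627 ] open 0.00028029075984602235 j [ 0.6317  0.0224 -0.1127  0.0022 -1.4323 -2.3849]
shift units [ 0.0193 -0.0144  0.0774]
```

View pics/e.png

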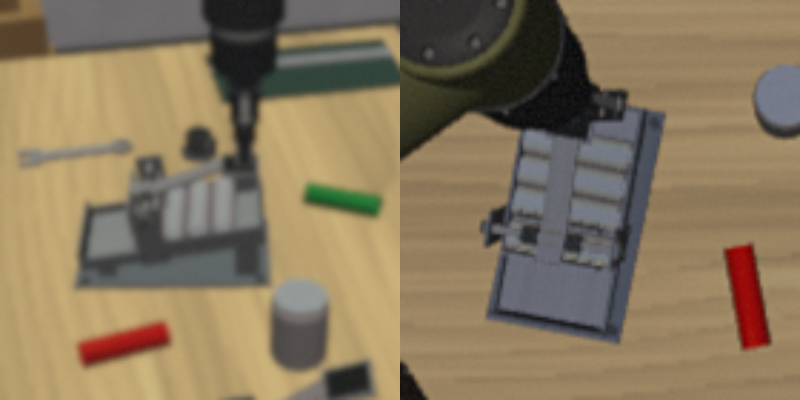

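The tread is down under the fingertips (side crop, about (240,160)) and the front tube is starting to pass the gate. I'll press the last few millimetres and hold.

Emit:
{"op": "step_arm", "data": {
  "series": [
    [[0,0,0.06],0],
    [[0,0,0.1],0],
    [[0,0,0.1],0],
    [[0,0,0.1],0],
    [[0,0,0.1],0]
  ]
}}

```text
t: 4.75
tool_pos: [0.5644, 0.1698, 0.0969]
tcp_rot: [0.285, 3.128, 0.001]
wrist_force: [4.3, -1.2, 4.6]
opening: -0.0003
grip_force: 2.4
```

Emit:
{"op": "step_arm", "data": {
  "series": [
    [[0,0,0],0],
    [[0,0,0],0],
    [[0,0,0],0],
    [[0,0,0],0],
    [[0,0,0],0]
  ]
}}

```text
t: 5.25
tool_pos: [0.5643, 0.1698, 0.0967]
tcp_rot: [0.286, 3.128, 0.0]
wrist_force: [4.8, 0.0, 5.1]
opening: -0.0001
grip_force: 2.6
```

```bash
python3 to.py 0.544 0.173 0.22;  python3 - <<'E'
from h import *
ps=[viewer.camera(k) for k in ("side","top")]
cv2.imwrite("pics/f.png",np.hstack([cv2.resize(ps[0]["color"][120:260,180:320],(400,400)),cv2.resize(ps[1]["color"][170:310,150:290],(400,400))])[:,:,::-1])
E
```

```text
5.25 [0.5643 0.1698 0.0967] toolx yaw 169.56861788152307 z [ 0.0003  0.0003 -1.    ] F [4.7784 0.0214 5.0515] open -0.00010518420148413438 j [ 0.6322  0.0247 -0.1208 -0.     -1.4249 -2.385 ]
shift units [ 0.4107 -0.0092 -2.4655]
```

View pics/f.png

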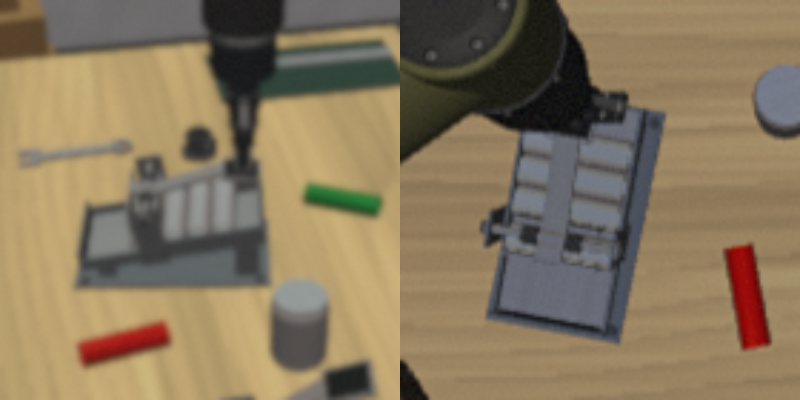

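The front tube still shows under the gate, at (520–610,245) in the top crop, so I'll measure the rocker angle by comparing this lever's slope with the short unit's lever, which is at rest.

```bash
cat > ang.py <<'E'
from h import *
np.set_printoptions(precision=3,suppress=True)
a=viewer.camera("top");P=np.zeros((420,560,3));v,u=np.nonzero(a["z_map"]>0);P[v,u]=cloud(a,np.ones((420,560),bool))
for nm,T in (("short",(.571,-.241)),("long",(.5437,.1734))):
  yaw=np.radians(-10.6);d=np.array([np.cos(yaw),np.sin(yaw)]);n=np.array([-d[1],d[0]])
  q=P[...,:2]-np.array(T); x=q@d+.096; y=q@n
  for c in np.arange(-.06,.15,.01):
    pass
  prof=[(round(c,3),np.round(np.median(P[...,2][(abs(x-c)<.004)&(abs(y)<.007)&(P[...,2]<.2)]),3)) for c in np.arange(-.05,.14,.01) if ((abs(x-c)<.004)&(abs(y)<.007)&(P[...,2]<.2)).any()]
  print(nm,"lever",*[f"{c*1000:.0f}:{z*1000:.0f}" for c,z in prof])
  prof=[(c,np.median(P[...,2][(abs(x-c)<.004)&(abs(y+.025)<.006)&(P[...,2]<.2)])) for c in np.arange(-.10,.14,.008) if ((abs(x-c)<.004)&(abs(y+.025)<.006)&(P[...,2]<.2)).any()]
  print(nm,"side -25",*[f"{c*1000:.0f}:{z*1000:.0f}" for c,z in prof])
E
python3 ang.py
```

```text
short lever -50:23 -40:27 -30:29 -20:33 -10:95 0:102 10:103 20:111 30:119 40:128 50:135 60:141 70:149 80:156 90:159 100:163 110:166 120:165 130:56
short side -25 -100:-2 -92:-2 -84:5 -76:32 -68:22 -60:23 -52:25 -44:26 -36:28 -28:29 -20:32 -12:79 -4:97 4:99 12:65 20:62 28:65 36:70 44:72 52:69 60:71 68:78 76:76 84:156 92:161 100:164 108:166 116:167
long lever -50:27 -40:28 -30:29 -20:101 -10:99 0:102 10:98 20:103 30:106 40:110 50:112 60:115 70:119 80:123 90:125 100:127
long side -25 -100:-2 -92:-2 -84:40 -76:34 -68:23 -60:25 -52:26 -44:26 -36:28 -28:30 -20:88 -12:61 -4:99 4:99 12:56 20:68 28:70 36:69 44:63 52:72 60:73 68:73 76:70 84:79 92:81 100:100 108:62 116:55
```

```bash
python3 - <<'E'
from h import *
from scipy.spatial.transform import Rotation as R
s=viewer.camera("side");w=viewer.camera("wrist")
o=env.get_obs()
def px(p,X): c=p["R"]@X+p["t"]; return c[0]/c[2]*p["fx"]+p["cx"],c[1]/c[2]*p["fy"]+p["cy"]
print("tcp px side",px(s,o["tool_pos"]),"wrist",px(w,o["tool_pos"]))
for d in models.mark_of("long_rocker_tread",s)[:2]:print(d,world(s,*d["point"]))
for d in models.mark_of("long_rocker_tread",w)[:2]:print(d,world(w,*d["point"]))
im=np.hstack([cv2.resize(s["color"][145:215,220:290],(400,400),interpolation=cv2.INTER_CUBIC),cv2.resize(w["color"],(400,300))[:, :] if 0 else cv2.copyMakeBorder(cv2.resize(w["color"],(400,300)),0,100,0,0,cv2.BORDER_CONSTANT)])
cv2.imwrite("pics/g.png",im[:,:,::-1])
E
```

```text
tcp px side (np.float64(264.5809944055709), np.float64(185.8359723055054)) wrist (np.float64(283.21913946154734), np.float64(242.2687944557204))
{'point': [264.5, 180.2], 'score': 0.59} [0.56222625 0.1610584  0.12539106]
```

View pics/g.png

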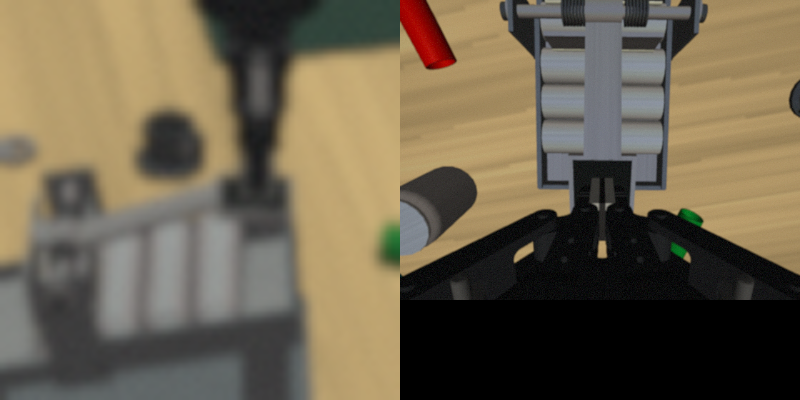

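The fingertips sit centred on the tread, but it is only half pressed, at z about 0.125. The real tips are therefore about 28 mm above the reported TCP. This agrees with the force first appearing near TCP 0.135. I'll press further in small steps.

Emit:
{"op": "step_arm", "data": {
  "series": [
    [[-0.02,0,0.12],0],
    [[-0.04,0,0.24],0],
    [[-0.05,0,0.3],0],
    [[-0.05,0,0.3],0]
  ]
}}

```text
t: 6.0
tool_pos: [0.5668, 0.1692, 0.0812]
tcp_rot: [-0.286, -3.129, 0.0]
wrist_force: [4.3, -1.2, 5.3]
opening: -0.0001
grip_force: 2.7
```

```bash
python3 ang.py | grep long; python3 to.py 0.5647 0.169 0.07
```

```text
long lever -50:24 -40:56 -30:59 -20:102 -10:99 0:101 10:97 20:100 30:101 40:102 50:105 60:106 70:109 80:109 90:113 100:112 110:111
long side -25 -100:-1 -92:-1 -84:43 -76:33 -68:22 -60:24 -52:26 -44:49 -36:58 -28:58 -20:87 -12:34 -4:98 4:97 12:66 20:65 28:68 36:67 44:65 52:74 60:74 68:70 76:73 84:80 92:78 100:78 108:106 116:53 124:52
6.05 [0.5667 0.1692 0.0813] toolx yaw 169.56564775254654 z [-0.0001 -0.0001 -1.    ] F [ 4.741  -0.2572  5.1043] open 3.1061005644415375e-05 j [ 0.6288  0.037  -0.1365 -0.     -1.3974 -2.3817]
shift units [ 0.0389 -0.0116  0.2269]
```

The lever follows and the tube is beginning to pass the gate. I'll press to the stop and hold for about 0.7 s.

Emit:
{"op": "step_arm", "data": {
  "series": [
    [[-0.01,0,0.12],0],
    [[-0.01,0,0.22],0],
    [[-0.01,0,0.28],0],
    [[-0.01,0,0.28],0],
    [[-0.01,0,0.28],0]
  ]
}}

```text
t: 6.55
tool_pos: [0.5679, 0.169, 0.0689]
tcp_rot: [0.285, 3.127, 0.001]
wrist_force: [5.0, -0.7, 8.0]
opening: 0.0001
grip_force: 4.7
```

Emit:
{"op": "step_arm", "data": {
  "series": [
    [[0,0,0],0],
    [[0,0,0],0],
    [[0,0,0],0],
    [[0,0,0],0]
  ]
}}

```text
t: 6.95
tool_pos: [0.5679, 0.1691, 0.0689]
tcp_rot: [0.285, 3.127, 0.001]
wrist_force: [4.7, -1.6, 7.7]
opening: -0.0
grip_force: 4.7
```

```bash
python3 ang.py | grep long; python3 to.py 0.544 0.173 0.2
```

```text
long lever -50:43 -40:27 -30:30 -20:104 -10:102 0:102 10:97 20:96 30:97 40:98 50:99 60:100 70:102 80:103 90:103 100:99 110:103
long side -25 -100:-1 -92:-1 -84:40 -76:46 -68:52 -60:52 -52:47 -44:27 -36:28 -28:49 -20:97 -12:33 -4:98 4:98 12:84 20:68 28:67 36:65 44:68 52:74 60:73 68:69 76:77 84:80 92:77 100:68 108:59 116:56
7.0 [0.5679 0.169  0.0689] toolx yaw 169.57159224018162 z [ 0.002   0.0001 -1.    ] F [ 5.1038 -0.208   8.3598] open 0.0005611045915820931 j [ 0.628   0.0435 -0.1532  0.0011 -1.3724 -2.381 ]
shift units [ 0.4795 -0.007  -2.6237]
```

The rocker is at its stop, and the tube now lies at about −61 mm from the pivot, which is x ≈ −91 of the unit: in the tray. I release back along the arc.

Emit:
{"op": "step_arm", "data": {
  "series": [
    [[0.01,0,-0.25],0],
    [[0.05,0,-0.5],0],
    [[0.1,0,-0.75],0],
    [[0.2,0,-1.0],0],
    [[0.3,0,-1.2],0]
  ]
}}

```text
t: 7.5
tool_pos: [0.5513, 0.1719, 0.1281]
tcp_rot: [-0.285, -3.127, 0.0]
wrist_force: [-1.6, 0.5, 1.4]
opening: -0.0002
grip_force: 0.8
```

Emit:
{"op": "step_arm", "data": {
  "series": [
    [[0.1,0,-0.2],0],
    [[0.1,0,-0.6],0],
    [[0.1,0,-1.2],0],
    [[0.1,0,-2.0],0],
    [[0.1,0,-2.6],0]
  ]
}}

```text
t: 8.0
tool_pos: [0.5473, 0.1726, 0.26]
tcp_rot: [0.285, 3.127, 0.001]
wrist_force: [0.6, 0.1, 0.3]
opening: 0.0
grip_force: 0.0
```

Emit:
{"op": "step_arm", "data": {
  "series": [
    [[-0.2,-0.9,0],0],
    [[-0.2,-1.8,0],0],
    [[-0.2,-2.7,0],0],
    [[-0.2,-3.2,0],0],
    [[-0.2,-3.2,0],0]
  ]
}}

```text
t: 8.5
tool_pos: [0.5276, 0.011, 0.2583]
tcp_rot: [0.291, 3.127, 0.0]
wrist_force: [-0.2, 0.2, 0.4]
opening: -0.0002
grip_force: 0.0
```

```bash
python3 ang.py; python3 to.py 0.544 0.173 0.2; python3 - <<'E'
from h import *
ps=[viewer.camera(k) for k in ("side","top")]
cv2.imwrite("pics/i.png",np.hstack([cv2.resize(ps[0]["color"][120:340,180:400],(400,400)),cv2.resize(ps[1]["color"][170:310,150:290],(400,400))])[:,:,::-1])
E
```

```text
short lever -50:26 -40:26 -30:28 -20:35 -10:96 0:101 10:104 20:111 30:120 40:128 50:135 60:143 70:152 80:155 90:159 100:162 110:166 120:166 130:59
short side -25 -100:-1 -92:-2 -84:6 -76:32 -68:22 -60:24 -52:25 -44:26 -36:28 -28:29 -20:32 -12:76 -4:100 4:99 12:66 20:64 28:66 36:71 44:69 52:66 60:70 68:75 76:79 84:155 92:160 100:163 108:166 116:166
long lever -50:43 -40:27 -30:28 -20:95 -10:95 0:100 10:104 20:111 30:120 40:127 50:68 60:63
long side -25 -100:-3 -92:-1 -84:37 -76:44 -68:52 -60:53 -52:48 -44:28 -36:29 -28:30 -20:90 -12:75 -4:98 4:98 12:98 20:86 28:72 36:72 44:71 52:66 60:72 68:76 76:76
8.55 [0.5279 0.0124 0.2579] toolx yaw 169.43629360031582 z [ 0.0003  0.0004 -1.    ] F [1.2413 0.2929 0.1222] open -6.992093422522232e-05 j [ 0.4046 -0.1377  0.017  -0.0003 -1.725  -2.1599]
shift units [0.2716 3.2157 1.1593]
```

View pics/i.png

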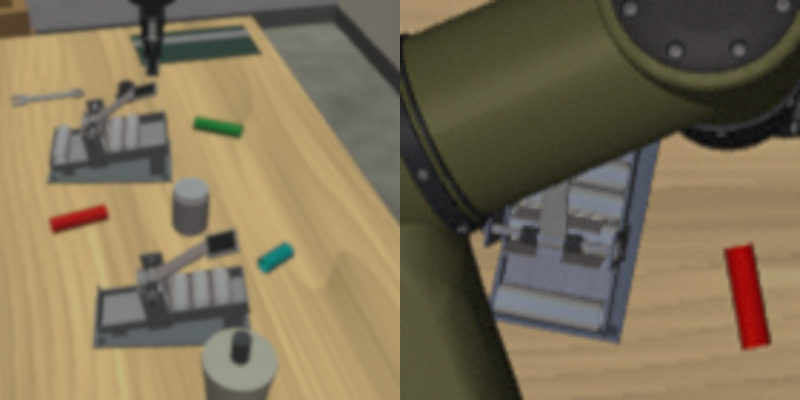

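The tube lies in the tray at (550,305) in the top crop. The rocker is up with the same slope as the short one, the other three tubes have run down to the gate, and the arm is clear.

```bash
python3 -c "
from rig import order
print(order.job_done())"
```

```text
the job is handed in; nothing more can be done
None
```

I pressed the long-tube rocker to its stop and let it come back up: one long tube rolled into the catch tray, the other three ran down to the gate, and the job is handed in; the hand-in gave no verdict.

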